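# Check a wheel's bearing seat on the lathe arbor with a go/no-go plug gauge

### The arm

A 6-joint arm with a two-finger parallel gripper is mounted at the origin on the work surface. World frame = base frame: x ahead of the robot, y to its left, z up, the work surface at z = 0. Lengths are in m, angles in rad, forces in N, time in s.
With the tool pointing down it reaches from about 0.35 to 0.725 m from the base axis. Payload 4.3 kg.
Tool frame: the origin (TCP) lies on the centre line of the jaws, within the pads' length; the fingertips stand 25 mm ahead of it and the grasp point (between the pads) lies 6 mm ahead of it (finger_overhang is the distance from the TCP to the fingertips, in m); z points along the fingers, y is the line along which they close (so a half turn about z gives the same grasp; the last joint's range is limited). The gripper opens to 85 mm and grips with 20 to 120 N. Pads are 22 mm wide; open, the fingers measure 114 mm over their backs; the gripper's body (76 mm by 85 mm) begins 54 mm behind the grasp point. The pads swing forward as they close: fully open they stand 13 mm farther back than shut.
Start: joints at [-1.444, 0.377, 0.081, 1.274, 0, 1.46], TCP at [0.135, -0.559, 0.256] pointing down, gripper open.
Joint ranges: [-2.72, 2.72], [-0.84, 1.66], [-1.02, 1.22], [-1.77, 2.12], [-1.37, 1.28], [-3.14, 3.14]. Speed limits (rad/s): [2.57, 2.57, 3.14, 3.14, 3.14, 3.14].

### API

Orientations are given as a unit quaternion [w, x, y, z].
In Python, from rig import reach, line_to, move_j, open_gripper, grab, hold, inverse_kinematics, sense, read_camera, PlanningError, finish_job, look_for, landmark_of, finger_overhang gives the robot as it stands. Calls block until the motion is done:
- reach(position, orientation): joint-space move of the TCP to a pose.
- line_to(position, ori=None, vel=0.15): straight line of the TCP; ori=None keeps the orientation; vel is the mean speed in m/s.
- move_j(angles): joint-space move.
- open_gripper() and grab(force=None): open the fingers fully, or close them until they stop; force is the grip in N (None keeps the last).
- hold(seconds).
- inverse_kinematics(position, orientation): joint angles nearest the present ones, or None.
- sense(): the state.
- read_camera(name): name is "side" or "top"; returns a dict with "pixels" (384x512x3 uint8, blue, green, red), "fx", "fy", "cx", "cy" (pixels), "distortion" ([k1, k2, p1, p2, k3] as OpenCV has them; the pictures are not rectified), "cam_to_world" (4x4, takes a point from camera to world coordinates). Camera axes: x right, y down, z forward; pixel columns grow to the right and rows downward; lengths in m; the calibration is good to about 2 mm. A picture is of the moment at which its call begins. There is no depth.
A pose or a line that the arm cannot do raises PlanningError and nothing moves.
- finish_job(): hands the job in; it is judged then, once.
Trained networks look in a picture, given as the dict that the camera call returned (one of the last four; its "shot" number tells which), for a name from the list of things; names that differ only in an ending like _2 or _b are one class to them, and where a whole thing is asked for, a point or a joint stands for the part that bears it (a point fixed in the world has none). Each returns a list of dicts, best first, with "score" (0 to 1); they miss things now and then, are a little off and sometimes report something else, mostly with a low value. They report only what shows in the picture. A call takes as long as a camera call.
- look_for(label, picture): "bbox" ([left, top, right, bottom] in pixels, round what is visible of it).
- landmark_of(label, picture): "xy" ([column, row] in pixels: a listed point, or the origin of a listed thing).
The state is a dict: "clock": time; "joint_pos": joint angles; "qd": joint speeds; "effort": joint torques, N m; "tcp_pos": TCP position; "ee_rot": TCP orientation; "force": force on the tool from outside, world axes, zero at the start; "ft_torque": the same for the moment, N m; "gripper_width": opening from 0.0 (shut) to 1.0 (fully open); "finger_force": force on a finger pad.
Only numpy, scipy, OpenCV 4.12 (cv2) and the standard library are available. Lean on these libraries where they do the work, as an engineer would, in place of code of your own. Each camera call takes 0.05 s, during which the arm holds its last target. There are 200 camera calls.

### The job

Check the bearing seat of the wheel on the lathe's arbor with the double-ended plug gauge from the wooden stand: slide the go end (green band) in and push steadily with about 10 N until it is fully home on the seat's floor and the wheel has run back firmly against the arbor's shoulder. Then draw it out, turn it end for end and press the no-go end (red bands) squarely and centrally on the mouth of the bore, again with about 10 N for a second, to confirm that it will not enter. Never force the gauge (stay well below 25 N), lay it back in its stand without dropping it, let go, and leave the other things on the bench alone.

Things in the scene. Friction and masses are not known exactly. Their poses are not given: they have to be found in the camera images.
- gauge: plug gauge, 136 mm long, about 0.24 kg: hexagon aluminium handle 92 mm long, 20 mm across flats, a steel plug at each end. Origin at the handle's middle, on its axis; x along the gauge towards the go end, z up. Grip across the two upright flats (20 mm wide, facing its +y and -y; 66 mm of handle is free between the stand's cheeks). Starts lying level in the stand
- go_tip (a point): centre of the go plug's end face, 74 mm from the gauge's origin along its +x. Go plug: 25 mm diameter, 28 mm long, tip chamfered 1.5 mm, green band beside it
- nogo_tip (a point): centre of the no-go plug's end face, 62 mm from the gauge's origin along its -x. No-go plug: 28.5 mm diameter, 16 mm long, red bands on and beside it
- wheel: black-tyred wheel, 75 mm diameter, 50 mm wide, aluminium hub, axis level. Origin at the centre of the bore's mouth in its flat outer face; y along the bore and out of it, z up. It does not turn. It stands 1 to 10 mm off the arbor's shoulder (how far is not told): pushed inwards it slides back along its axis with a drag of about 3 N, then stops firmly on the shoulder
- seat_floor (a point): centre of the flat floor of the bearing seat, on the wheel's axis 22 mm inside the mouth; moves with the wheel. The seat is a blind bore of 26 mm diameter, 22 mm deep, 1 mm chamfer at the mouth: the go plug has 0.5 mm play all round in it, the no-go plug is too big
- lathe: black bench lathe, brass bed, bolted down. Origin on the bench under the bore; y along the bed to the tailstock, z up; bore axis at z 165 mm. In its frame, mm: headstock, box, motor y -265 to -108, x -121 to 42, to z 300; bed top z 100, base 95 wide; carriage and tool post y 202 to 295, x -79 to 128, to z 192; tailstock y 278 to 450, to z 197. Free over the bed from the wheel to y 200
- stand: wooden gauge stand, fixed: base 120 x 60 x 10 mm and two notched cheeks, 6 mm thick, 36 mm either side of its middle along x, 61 mm high, 46 mm wide. The hexagon handle lies in the notches along the stand's x axis (either way round will do when laying it back). Origin at the middle of the base's underside, z up
- stand_rest (a point): where the middle of the gauge's handle belongs when it lies in the stand: on the stand's middle, 62 mm above the bench; the gauge has about 7 mm of play endways, and the V notches (30 degree slopes) catch it within about 6 mm sideways
- spare_wheel: loose spare wheel lying flat on the bench, 75 mm diameter, 50 mm high, origin at the middle of its underside; leave it alone
- hex_key: loose L-shaped hexagon key, 100 x 30 mm, 6 mm thick, flat on the bench, origin at the middle of its long leg's underside, the leg along x; leave it alone
- oil_bottle: loose small blue oil bottle with a red cap, 42 mm diameter, 110 mm high, standing, origin at the middle of its underside; leave it alone
- chip_brush: loose bench brush with a wooden handle, lying flat along its x axis, origin on the bench near its middle; leave it alone

How it is judged:
On the way, in this order (a step that is already met when the one before it is completed fails the run):
1. the go end is fully home on the floor of the wheel's bearing seat, in line, and pushed with more than 6 N (distance between go_tip and seat_floor below 0.002 m and angle between the x axis of gauge and the y axis of wheel, either way round below 0.08 rad and contact force between gauge and wheel above 6 N), for 0.3 s.
2. the no-go end is pressed squarely and centrally on the bore's mouth with more than 6 N and does not enter (distance between nogo_tip and wheel below 0.004 m and angle between the x axis of gauge and the y axis of wheel, either way round below 0.08 rad and contact force between gauge and wheel above 6 N), for 0.5 s.
At the end, for the whole second after the job is handed in: the gauge lies level in its stand, the middle of its handle within 9 mm of the rest point and its axis within 0.1 rad of the stand's x axis (either way round), at rest (below 0.02 m/s) and let go (distance between gauge and stand_rest below 0.009 m and angle between the x axis of gauge and the x axis of stand, either way round below 0.1 rad and linear speed of gauge below 0.02 m/s); the robot touches nothing.
It fails at once if the gauge is dropped: it moves faster than 0.4 m/s while the fingers do not hold it (linear speed of gauge above 0.4 m/s and contact force between the fingers and gauge below 0.5 N).
It fails at once if a bystander is disturbed: spare wheel, hex key, oil bottle or brush moved more than 20 mm (distance of any of spare_wheel, hex_key, oil_bottle, chip_brush from where it was at the start of the episode above 0.02 m).
It fails at once if the gauge is forced: more than 25 N between gauge and wheel (contact force between gauge and wheel above 25 N).
It also fails if it takes over 72 s, if anything falls off the work surface, if the arm or the gripper's body presses on something with over 40 N, if the wrist force passes 120 N, or if a joint passes its speed limit or range.

## Working session

There is one attempt and no reset: what is moved stays moved. The work goes in short steps, each a Python script; the robot and the scene stay as the last script left them, time stands still between calls to the robot, and variables do not carry over. Pictures are saved under pics/ and viewed, at most 10 in all, crops included, and the job is handed in when it is done.

```bash
mkdir -p pics; ls
python3 - <<'E'
from rig import *
import cv2,numpy as np
s=sense(); print(s)
print(finger_overhang)
for n in("side","top"):
    p=read_camera(n); cv2.imwrite(f"pics/{n}0.png",p["pixels"])
    print(n,p["fx"],p["fy"],p["cx"],p["cy"],p["distortion"],np.round(p["cam_to_world"],4).tolist())
    for l in("gauge","go_tip","nogo_tip","wheel","seat_floor","lathe","stand","spare_wheel","hex_key","oil_bottle","chip_brush"):
        print(l,[(np.round(d["xy"],1).tolist(),round(d["score"],2)) for d in landmark_of(l,p)[:2]],[(np.round(d["bbox"]).tolist(),round(d["score"],2)) for d in look_for(l,p)[:1]])
E
```

```text
pics
{'clock': 0.0, 'joint_pos': array([-1.44429557e+00,  3.78061618e-01,  7.96493872e-02,  1.27439287e+00,
        1.47151987e-05,  1.46051039e+00]), 'qd': array([ 0.00129504, -0.00024423, -0.00048229,  0.00081955, -0.00069731,
        0.00010956]), 'effort': array([-1.44285036e-04, -4.63603806e+01,  2.69877899e+01,  2.09895987e-02,
       -2.78288953e-04, -2.51126373e-06]), 'tcp_pos': array([ 0.13482639, -0.55836092,  0.25537074]), 'ee_rot': array([-1.00441151e-03,  9.92999191e-01,  1.18116885e-01, -7.85516877e-07]), 'force': array([-0.02830301,  0.60571704,  0.62898852]), 'ft_torque': array([0.02166902, 0.02482291, 0.0343238 ]), 'finger_force': 0.0, 'gripper_width': 0.9970794160622207}
0.025
side 383.41746392374074 383.41746392374074 260.4151186764582 189.50657040234114 [-0.0124406  0.         0.         0.         0.       ] [[-0.9837, -0.1353, 0.1183, 0.381], [-0.1797, 0.7456, -0.6417, 0.6834], [-0.0014, -0.6525, -0.7578, 0.9153], [0.0, 0.0, 0.0, 1.0]]
gauge [([318.7, 140.8], 0.61)] [([305.0, 128.0, 329.0, 157.0], 0.66)]
go_tip [([310.4, 129.0], 0.55), ([238.2, 104.6], 0.3)] [([
[... 1043 characters left out ...]
5.7, 229.4], 0.93)] [([320.0, 223.0, 363.0, 257.0], 0.85)]
nogo_tip [([324.2, 254.3], 0.78)] [([321.0, 220.0, 363.0, 259.0], 0.64)]
wheel [([347.4, 145.9], 0.58), ([336.0, 159.6], 0.36)] [([343.0, 127.0, 373.0, 156.0], 0.85)]
seat_floor [([355.4, 143.5], 0.72)] [([340.0, 130.0, 374.0, 158.0], 0.59)]
lathe [([338.1, 161.9], 0.94)] [([209.0, 81.0, 459.0, 232.0], 0.88)]
stand [([337.0, 241.7], 0.86)] [([315.0, 223.0, 359.0, 262.0], 0.67)]
spare_wheel [([200.5, 155.8], 0.8)] [([190.0, 143.0, 211.0, 169.0], 0.62)]
hex_key [([167.1, 191.4], 0.64)] []
oil_bottle [([256.2, 140.5], 0.76)] [([247.0, 125.0, 263.0, 147.0], 0.68)]
chip_brush [([139.7, 216.0], 0.74)] [([132.0, 185.0, 146.0, 250.0], 0.71)]
```

```bash
cat > h.py <<'E'
from rig import *
import cv2,numpy as np
from scipy.optimize import least_squares
def ray(p,xy):
    K=np.array([[p["fx"],0,p["cx"]],[0,p["fy"],p["cy"]],[0,0,1]])
    u=cv2.undistortPoints(np.array([[xy]],float),K,np.array(p["distortion"]))[0,0]
    T=np.array(p["cam_to_world"]); d=T[:3,:3]@[u[0],u[1],1]
    return T[:3,3],d/np.linalg.norm(d)
def at_z(p,xy,z):
    o,d=ray(p,xy); return o+d*(z-o[2])/d[2]
def tri(rays):
    A=sum(np.eye(3)-np.outer(d,d) for o,d in rays); b=sum((np.eye(3)-np.outer(d,d))@o for o,d in rays)
    X=np.linalg.solve(A,b); return X,[float(np.linalg.norm(np.cross(X-o,d))) for o,d in rays]
def project(p,X):
    T=np.linalg.inv(p["cam_to_world"]); K=np.array([[p["fx"],0,p["cx"]],[0,p["fy"],p["cy"]],[0,0,1]])
    return cv2.projectPoints(np.atleast_2d(X).astype(float),cv2.Rodrigues(T[:3,:3])[0],T[:3,3],K,np.array(p["distortion"]))[0][:,0]
E
python3 - <<'E'
from h import *
P={n:read_camera(n) for n in("side","top")}
Z=dict(gauge=.062,go_tip=.062,nogo_tip=.062,stand=0,lathe=0,wheel=.165,seat_floor=.165,spare_wheel=0,hex_key=0,oil_bottle=0,chip_brush=0)
for l,z in Z.items():
    D={n:landmark_of(l,P[n]) for n in P}
    if all(D.values()):
        X,e=tri([ray(P[n],D[n][0]["xy"]) for n in P]); print(l,X.round(4),np.round(e,4),end=' ')
    for n in P:
        if D[n]: print(n,at_z(P[n],D[n][0]["xy"],z)[:2].round(4),end=' ')
    print()
a=cv2.resize(P["side"]["pixels"][20:260,180:360],None,fx=2.4,fy=2.4,interpolation=cv2.INTER_CUBIC)
b=cv2.resize(P["top"]["pixels"][70:280,200:470],None,fx=2.9,fy=2.9,interpolation=cv2.INTER_CUBIC)
cv2.imwrite("pics/a.png",a);cv2.imwrite("pics/b.png",b)
E
```

```text
gauge [ 0.3664 -0.2834  0.0518] [0.0019 0.0019] side [ 0.3646 -0.2718] top [ 0.368  -0.2811] 
go_tip [ 0.4091 -0.3196  0.0756] [0.0008 0.0008] side [ 0.4104 -0.336 ] top [ 0.4092 -0.3234] 
nogo_tip [ 0.3225 -0.2244  0.0775] [0.0017 0.0017] side [ 0.3232 -0.2413] top [ 0.3206 -0.2273] 
stand [ 0.3586 -0.2738  0.0092] [0.0028 0.0028] side [ 0.3555 -0.2832] top [ 0.3617 -0.2761] 
lathe [ 0.6226 -0.299   0.0105] [0.0034 0.0034] side [ 0.629  -0.3112] top [ 0.6217 -0.3015] 
wheel [ 0.6189 -0.2811  0.1802] [0.0016 0.0016] side [ 0.6221 -0.3005] top [ 0.625  -0.2853] 
side [ 0.6379 -0.3003] 
spare_wheel [0.6458 0.1457 0.0092] [0.0049 0.0049] side [0.6433 0.141 ] top [0.6534 0.1472] 
hex_key [ 0.5214  0.2505 -0.0041] [0.0043 0.0043] side [0.525  0.2521] top [0.5164 0.2494] 
oil_bottle [ 0.6924 -0.029   0.0025] [0.0011 0.0011] side [ 0.6922 -0.0308] top [ 0.6943 -0.029 ] 
chip_brush [ 0.4603  0.3457 -0.0066] [0.0016 0.0016] side [0.4582 0.3482] top [0.4612 0.3437]
```

View pics/a.png

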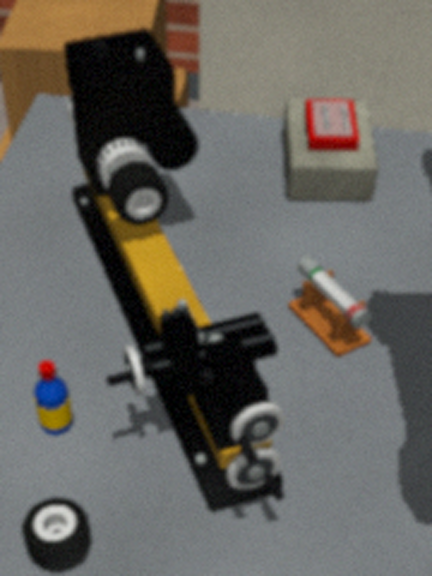

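View pics/b.png

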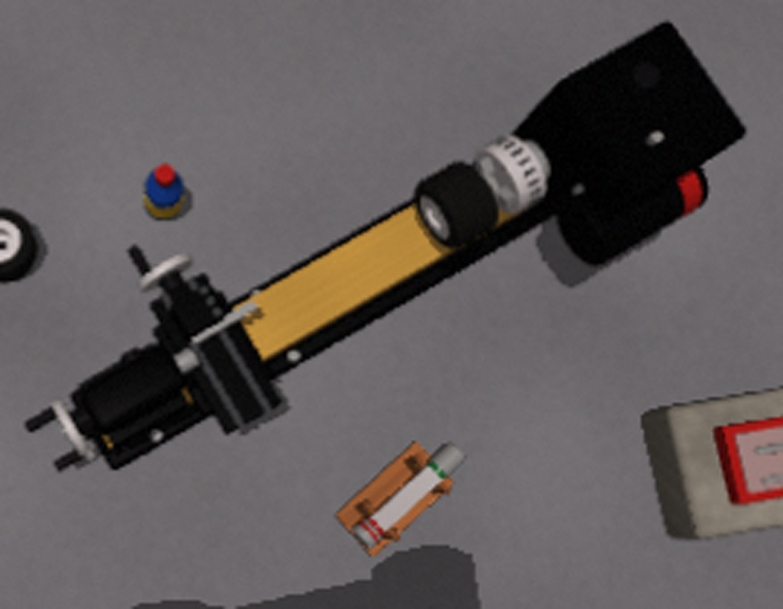

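Run:
```python
from h import *
import pickle
P={}
for n in("side","top"):
    S=[];L={}
    for i in range(10):
        p=read_camera(n); S.append(p["pixels"].astype(float))
    p["pixels"]=np.mean(S,0); P[n]=p
pickle.dump(P,open("avg.pkl","wb"))
def crop(n,x0,y0,w,h,f):
    im=cv2.resize(np.clip(P[n]["pixels"][y0:y0+h,x0:x0+w],0,255).astype(np.uint8),None,fx=f,fy=f,interpolation=cv2.INTER_CUBIC)
    for i in range(0,w,10): cv2.putText(im,str(x0+i),(int((i+.5)*f),8),0,.3,(0,255,255)); cv2.line(im,(int((i+.5)*f),10),(int((i+.5)*f),14),(0,255,255))
    for i in range(0,h,10): cv2.putText(im,str(y0+i),(0,int((i+.5)*f)),0,.3,(0,255,255))
    return im
m=np.zeros((600,800,3),np.uint8)
for (r,c,a) in((0,0,("top",335,120,50,40,8)),(0,400,("top",312,215,60,50,6)),(320,0,("side",215,80,50,40,7)),(320,400,("side",292,120,50,50,5.5))):
    k=crop(*a); h,w=min(600-r,k.shape[0]),min(400,k.shape[1]); m[r:r+h,c:c+w]=k[:h,:w]
cv2.imwrite("pics/z.png",m); print(sense()["clock"])
```

```text
4.5
```

View pics/z.png

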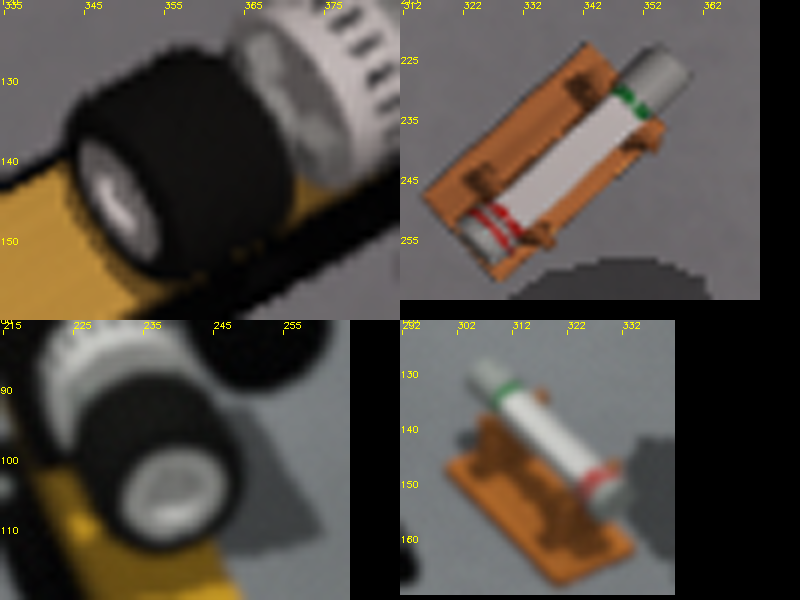

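```bash
cat > m.py <<'E'
from h import *
import pickle
P=pickle.load(open("avg.pkl","rb"))
def cc(mask,box):
    m=np.zeros(mask.shape,np.uint8);x0,y0,x1,y1=box;m[y0:y1,x0:x1]=mask[y0:y1,x0:x1]
    n,l,s,c=cv2.connectedComponentsWithStats(m); k=1+np.argmax(s[1:,4]); return l==k
def lineang(p,pts,z):
    W=np.array([at_z(p,q,z)[:2] for q in pts]);c=W.mean(0)
    for _ in range(3):
        u,s,v=np.linalg.svd(W-W.mean(0),full_matrices=False); r=(W-W.mean(0))@v[1]; W=W[abs(r)<2*r.std()+1e-9]
    d=v[0]; return W.mean(0),d,r.std()
for n in P:
    p=P[n];im=p["pixels"];mx=im.max(2);mn=im.min(2);sat=(mx-mn)/(mx+1)
    # hub
    hub=cc((sat<.3)&(mx>75),(340,132,358,156) if n=="top" else (228,95,250,114))
    ys,xs=np.nonzero(hub); el=cv2.fitEllipse(cv2.findContours(hub.astype(np.uint8),0,1)[0][0])
    print(n,"hub",hub.sum(),xs.mean().round(2),ys.mean().round(2),xs.min(),xs.max(),ys.min(),ys.max(),np.round(el[0],2),np.round(el[1],1),round(el[2]))
    p["hub"]=(xs.mean(),ys.mean())
    # brass bed edges
    yel=cc((sat>.5)&(im[...,2]>90)&(im[...,0]<120),(270,130,360,200) if n=="top" else (205,95,290,165))
    E={}
    if n=="top":
        for x in range(292,340):
            y=np.nonzero(yel[:,x])[0]
            if len(y): E.setdefault(0,[]).append((x,y.min()-.5)); E.setdefault(1,[]).append((x,y.max()+.5))
    else:
        for y in range(108,145):
            x=np.nonzero(yel[y])[0]
            if len(x): E.setdefault(0,[]).append((x.min()-.5,y)); E.setdefault(1,[]).append((x.max()+.5,y))
    for k in E:
        c,d,r=lineang(p,E[k],.1); d=d*np.sign(d[1]); print(n,"bed",k,c.round(4),"ang",np.degrees(np.arctan2(d[1],d[0])).round(2),"res",r.round(4),len(E[k]))
    # gauge
    g=cc((sat<.22)&(mx>(125 if n=="top" else 150)),(318,220,364,262) if n=="top" else (300,125,332,160))
    ys,xs=np.nonzero(g); pts=np.c_[xs,ys]; c,d,r=lineang(p,pts,.062)
    print(n,"handle",len(xs),c.round(4),np.degrees(np.arctan2(d[1],d[0])).round(2))
    q=np.array([at_z(p,a,.062)[:2] for a in pts])@d; print("   len",np.ptp(q).round(4))
    # stand
    o=cc((sat>.45)&(im[...,2]>90)&(im[...,2]>1.2*im[...,1]),(310,215,366,266) if n=="top" else (292,130,340,175))
    ct=max(cv2.findContours(o.astype(np.uint8),0,1)[0],key=cv2.contourArea)[:,0]
    print(n,"stand hull",cv2.approxPolyDP(cv2.convexHull(ct),2,True)[:,0].tolist())
    for a in ((ct),): 
        R=cv2.minAreaRect((np.array([at_z(p,b,.01)[:2] for b in a])*1000).astype(np.float32)); print("   rect mm",np.round(R[0],1),np.round(R[1],1),round(R[2],1))
print("wheel mouth",tri([ray(P[n],P[n]["hub"]) for n in P]))
E
python3 m.py
```

```text
side hub 141 239.4 104.35 233 246 99 110 [239.4  104.36] [11.2 14. ] 68
side bed 0 [ 0.6474 -0.2555] ang 119.2 res 0.0011 37
side bed 1 [ 0.5911 -0.2723] ang 130.32 res 0.0117 37
side handle 111 [ 0.364  -0.2857] 129.77
   len 0.0816
side stand hull [[301, 146], [309, 138], [328, 148], [333, 162], [320, 167]]
   rect mm [ 362.6 -289.7] [ 78.9 141.9] 42.1
top hub 63 349.24 144.44 345 353 139 151 [349.22 144.41] [ 4.7 13.8] 148
top bed 0 [ 0.6164 -0.2094] ang 119.75 res 0.0007 48
top bed 1 [ 0.5432 -0.2067] ang 119.8 res 0.0007 48
top handle 178 [ 0.3624 -0.2793] 130.58
   len 0.0798
top stand hull [[343, 222], [351, 240], [328, 261], [316, 247]]
   rect mm [ 362.4 -280.2] [ 62.5 119. ] 41.1
wheel mouth (array([ 0.62909915, -0.29328792,  0.16499618]), [0.0003472055630598926, 0.000347205563059865])
```

```bash
cat > g.py <<'E'
from h import *
from scipy.spatial.transform import Rotation as R
TH_L=np.radians(119.7); TH_S=np.radians(130.7)   # lathe +y, stand axis
M=np.array([.6291,-.2933,.165]); S=np.array([.3622,-.2803,0.])
def quat(th,flip=0):
    # tool down, tool x along th (gauge axis), closing line across it
    th+=flip*np.pi
    x=np.array([np.cos(th),np.sin(th),0]);z=np.array([0,0,-1.]);y=np.cross(z,x)
    q=R.from_matrix(np.c_[x,y,z]).as_quat(); return np.r_[q[3],q[:3]]
a=np.array([np.cos(TH_L),np.sin(TH_L),0]); nrm=np.array([a[1],-a[0],0])  # out of bore; lateral
def pose(dist,z=.171,lat=0.): 
    p=M+a*dist+nrm*lat; p[2]=z; return p
E
python3 - <<'E'
from g import *
for f in(0,1):
    for nm,p,q in(("stand",S+[0,0,.068],quat(TH_S,f)),("standup",S+[0,0,.25],quat(TH_S,f)),("go",pose(.052),quat(TH_L,f)),("goout",pose(.1),quat(TH_L,f)),("goup",pose(.13,.3),quat(TH_L,f)),("nogoup",pose(.13,.3),quat(TH_L,1-f)),("nogo",pose(.06),quat(TH_L,1-f)),("stand2",S+[0,0,.068],quat(TH_S,1-f))):
        j=inverse_kinematics(p,q); print(f,nm,None if j is None else np.round(j,2))
E
```

```text
0 stand [-0.8   0.3  -0.56  0.71  0.    0.06]
0 standup [-0.8   0.14 -0.25  1.18  0.    0.06]
0 go [-0.49  0.57  0.16  1.17  0.    0.57]
0 goout [-0.45  0.49  0.04  1.11  0.    0.61]
0 goup [-0.42  0.41  0.24  1.4   0.    0.64]
0 nogoup [-0.42  0.41  0.24  1.4   0.   -2.51]
0 nogo [-0.48  0.56  0.14  1.16  0.   -2.57]
0 stand2 [-0.8   0.3  -0.56  0.71  0.   -3.08]
1 stand [-0.8   0.3  -0.56  0.71  0.   -3.08]
1 standup [-0.8   0.14 -0.25  1.18  0.   -3.08]
1 go [-0.49  0.57  0.16  1.17  0.   -2.58]
1 goout [-0.45  0.49  0.04  1.11  0.   -2.53]
1 goup [-0.42  0.41  0.24  1.4   0.   -2.51]
1 nogoup [-0.42  0.41  0.24  1.4   0.    0.64]
1 nogo [-0.48  0.56  0.14  1.16  0.    0.57]
1 stand2 [-0.8   0.3  -0.56  0.71  0.    0.06]
```

Run:
```python
from g import *
q=quat(TH_S,0)
reach(S+[0,0,.2],q); print(sense()["clock"])
line_to(S+[0,0,.068],vel=.12)
s=sense(); print(s["clock"],s["tcp_pos"],s["force"])
grab(60); s=sense(); print(s["clock"],s["tcp_pos"],s["force"],s["ft_torque"],s["gripper_width"],s["finger_force"])
for n in("side","top"):
    p=read_camera(n); 
    cv2.imwrite(f"pics/g{n}.png",cv2.resize(p["pixels"][110:270,260:400],None,fx=2.8,fy=2.8,interpolation=cv2.INTER_CUBIC))
i=np.hstack([cv2.imread(f"pics/g{n}.png") for n in("side","top")]); cv2.imwrite("pics/g.png",i)
```

```text
5.8667
7.1167 [ 0.36263899 -0.28082646  0.06861744] [ 1.21791768 -0.04918086  1.37580173]
7.7333 [ 0.36383391 -0.27941109  0.06849997] [4.79793133 4.05026148 2.84896528] [ 0.7651548  -0.79154743 -0.04197175] 0.21834722812105278 58.70504022343084
```

View pics/g.png

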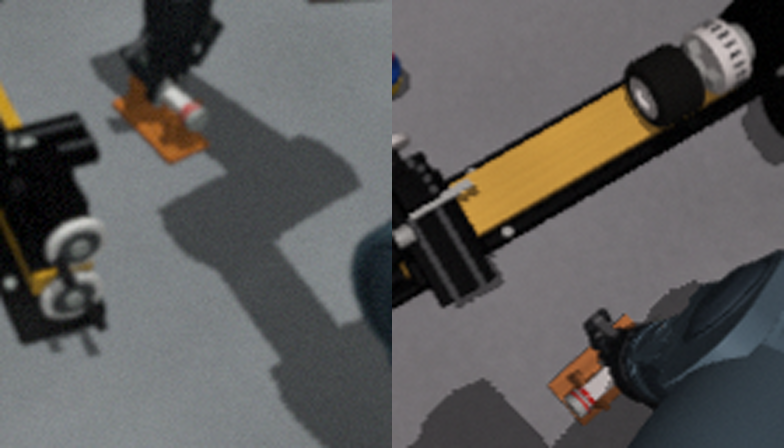

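Run:
```python
from g import *
open_gripper(); hold(.3); s0=sense()
n=np.array([.758,.652,0])
t=S+[0,0,.0675]+n*.0028
line_to(t,vel=.05); s1=sense(); print(s1["tcp_pos"],s1["force"])
grab(80); hold(.2); s=sense(); print(s["clock"],s["tcp_pos"],s["force"]-s1["force"],s["ft_torque"]-s1["ft_torque"],s["gripper_width"],(s["tcp_pos"]-s1["tcp_pos"])@n)
```

```text
[ 0.36442781 -0.27833623  0.06745629] [0.18365129 0.25589456 0.08371583]
9.8583 [ 0.3642085  -0.27874475  0.06764617] [-1.92312947 -1.53004777  3.15383579] [-0.20094252  0.37034194 -0.03875906] 0.21820224815122008 -0.00043259207324789406
```

```bash
cat >> g.py <<'E'
S=S+np.array([.758,.652,0])*.0024
E
python3 - <<'E'
from g import *
t=sense()["tcp_pos"]
line_to([t[0],t[1],.25],vel=.15)
s=sense(); print(s["clock"],s["force"],s["ft_torque"],s["gripper_width"])
reach(pose(.115,.25),quat(TH_L,0))
line_to(pose(.115,.1706),vel=.12)
hold(.3); s=sense(); print(s["clock"],s["tcp_pos"],pose(.115,.1706),s["force"],s["ft_torque"])
import pickle
P={}
for n in("side","top"):
    I=[]
    for i in range(6): p=read_camera(n); I.append(p["pixels"].astype(float))
    p["pixels"]=np.mean(I,0); P[n]=p
pickle.dump(P,open("avg2.pkl","wb"))
for n in P: 
    for l in("go_tip","nogo_tip","gauge","wheel"):
        q=read_camera(n) if 0 else None
i=np.hstack([cv2.resize(P["side"]["pixels"][80:150,215:285].astype(np.uint8),None,fx=5.6,fy=5.6,interpolation=cv2.INTER_CUBIC),cv2.resize(P["top"]["pixels"][125:195,305:375].astype(np.uint8),None,fx=5.6,fy=5.6,interpolation=cv2.INTER_CUBIC)])
cv2.imwrite("pics/h.png",i)
E
```

```text
11.225 [ 0.2955052  -0.3199104  -2.02310374] [-0.03396597  0.01827047 -0.013361  ] 0.21418791274367674
13.2333 [ 0.57256799 -0.19356946  0.17132506] [ 0.57212225 -0.19340738  0.1706    ] [-0.45897389 -0.38635284 -3.10108063] [-0.01440426  0.01232212  0.00209127]
```

View pics/h.png

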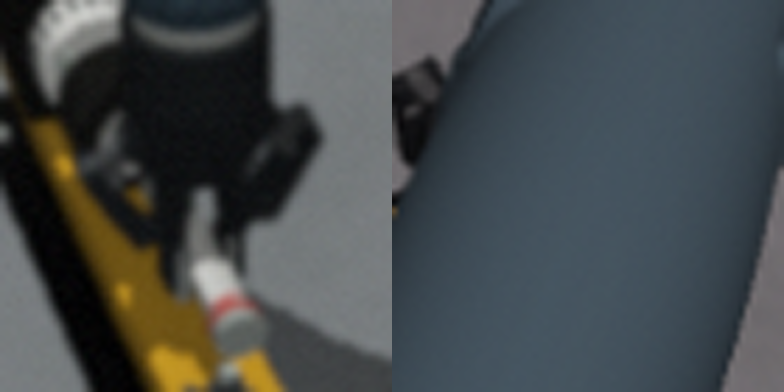

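```bash
cat >> g.py <<'E'
class Pusher:
    """guarded straight advance along the bore; command offsets compensate the servo error"""
    def __init__(s,d,lat=0.,z=.1706):
        s.lat,s.z,s.d=lat,z,d; s.f0=sense()["force"]
    def st(s):
        k=sense(); f=k["force"]-s.f0; e=k["tcp_pos"]-M
        return dict(t=round(k["clock"],2),d=e@a,lat=e@nrm,z=k["tcp_pos"][2],fa=f@a,fl=f@nrm,fz=f[2],T=k["ft_torque"])
    def go(s,d,vel=.02):
        s.d=d; line_to(pose(d,s.z,s.lat),vel=vel); return s.st()
def show(r): print(" ".join(f"{k}={v*1000:.1f}" if k in("d","lat","z") else f"{k}={v:.2f}" if k!="T" else "" for k,v in r.items()),flush=True)
E
python3 - <<'E'
from g import *
import pickle
P=pickle.load(open("avg2.pkl","rb")); 
X=at_z(P["side"],(257,136.7),.165); e=X-M; print("nogo tip from side: d",e@a,"lat",e@nrm)
u=project(P["side"],pose(.115+.062,.165)); print("predicted px",u)
p=Pusher(.115); r=p.st(); show(r)
p.lat-=r["lat"]; p.z-=r["z"]-.1706
show(p.go(.095,.06))
for d in np.arange(.092,.066,-.0015):
    r=p.go(d); show(r)
    if abs(r["fa"])>3 or abs(r["fl"])>5 or abs(r["fz"])>5: break
E
```

```text
nogo tip from side: d 0.16543533280457026 lat -0.002854228637343567
predicted px [[257.36725002 139.41966959]]
t=13.83 d=115.0 lat=-0.0 z=170.6 fa=0.00 fl=0.00 fz=0.00 
t=14.32 d=94.5 lat=-0.1 z=170.5 fa=-1.36 fl=0.03 fz=0.28 
t=14.62 d=92.0 lat=0.0 z=170.6 fa=-0.93 fl=0.95 fz=0.89 
t=14.87 d=90.5 lat=0.0 z=170.7 fa=0.17 fl=-0.30 fz=0.50 
t=15.12 d=88.9 lat=0.0 z=170.6 fa=0.18 fl=-0.02 fz=0.45 
t=15.37 d=87.4 lat=0.0 z=170.6 fa=-1.09 fl=-1.20 fz=-0.22 
t=15.62 d=85.9 lat=0.0 z=170.6 fa=-0.14 fl=0.23 fz=0.67 
t=15.87 d=84.4 lat=0.0 z=170.6 fa=-0.18 fl=-0.25 fz=-0.06 
t=16.12 d=82.9 lat=0.0 z=170.6 fa=-0.25 fl=-0.80 fz=-0.09 
t=16.37 d=81.4 lat=-0.0 z=170.6 fa=-1.29 fl=0.99 fz=0.07 
t=16.62 d=79.9 lat=0.0 z=170.6 fa=-1.17 fl=0.14 fz=0.60 
t=16.87 d=78.4 lat=0.0 z=170.6 fa=0.40 fl=0.34 fz=-0.37 
t=17.12 d=76.9 lat=0.0 z=170.6 fa=-0.38 fl=0.06 fz=-0.48 
t=17.37 d=75.4 lat=0.0 z=170.6 fa=-0.80 fl=-0.30 fz=-0.20 
t=17.62 d=73.9 lat=0.0 z=170.6 fa=0.07 fl=-0.17 fz=0.74 
t=17.87 d=72.4 lat=-0.0 z=170.6 fa=-0.20 fl=-0.61 fz=0.88 
t=18.12 d=70.9 lat=0.0 z=170.6 fa=-0.25 fl=-0.69 fz=-0.25 
t=18.37 d=69.4 lat=-0.0 z=170.6 fa=-0.30 fl=0.66 fz=-1.09 
t=18.62 d=67.9 lat=0.0 z=170.6 fa=0.08 fl=-0.81 fz=-0.47 
t=18.87 d=66.4 lat=0.0 z=170.6 fa=0.10 fl=0.43 fz=0.04
```

```bash
cat >> g.py <<'E'
def resume(p):
    "same force zero and command offsets as the last script"
    p.lat,p.z,p.f0=0.,.1706,np.array(p.f0)
E
python3 - <<'E'
from g import *
p=Pusher(.0664); r=p.st()
p.z=.1706-.0007; p.lat=0; 
for d in np.arange(.0655,.045,-.001):
    r=p.go(d); show(r)
    if r["fa"]>4 or abs(r["fl"])>5 or abs(r["fz"])>5: break
for n in("side",):
    I=np.mean([read_camera(n)["pixels"].astype(float) for i in range(4)],0)
    cv2.imwrite("pics/i.png",cv2.resize(I[80:150,205:285].astype(np.uint8),None,fx=6,fy=6,interpolation=cv2.INTER_CUBIC))
E
```

```text
t=19.12 d=65.4 lat=0.1 z=170.0 fa=0.18 fl=-0.35 fz=0.71 
t=19.37 d=64.4 lat=0.1 z=170.0 fa=-0.88 fl=-0.63 fz=1.15 
t=19.62 d=63.4 lat=0.0 z=169.9 fa=0.50 fl=-0.09 fz=0.62 
t=19.87 d=62.4 lat=0.0 z=169.9 fa=-0.39 fl=-0.18 fz=0.96 
t=20.12 d=61.4 lat=0.0 z=169.9 fa=0.32 fl=-0.25 fz=0.81 
t=20.37 d=60.4 lat=0.0 z=169.9 fa=-0.16 fl=0.18 fz=0.67 
t=20.62 d=59.4 lat=0.0 z=169.9 fa=-0.34 fl=0.45 fz=0.98 
t=20.87 d=58.4 lat=0.0 z=169.9 fa=-0.77 fl=-0.12 fz=1.00 
t=21.12 d=57.4 lat=0.0 z=169.9 fa=0.59 fl=-0.96 fz=1.54 
t=21.37 d=56.4 lat=0.0 z=169.9 fa=-0.59 fl=-0.44 fz=1.84 
t=21.62 d=55.4 lat=-0.0 z=169.9 fa=0.63 fl=-0.08 fz=0.89 
t=21.87 d=54.4 lat=0.0 z=169.9 fa=0.78 fl=-0.05 fz=2.18 
t=22.12 d=53.4 lat=-0.0 z=169.9 fa=-0.27 fl=-0.05 fz=1.19 
t=22.37 d=52.4 lat=-0.0 z=169.9 fa=-0.20 fl=-0.49 fz=1.72 
t=22.62 d=51.4 lat=0.0 z=169.9 fa=-0.02 fl=0.29 fz=1.48 
t=22.87 d=50.5 lat=0.0 z=169.9 fa=0.72 fl=0.24 fz=2.04 
t=23.12 d=49.9 lat=-0.0 z=169.8 fa=3.32 fl=-0.23 fz=2.47 
t=23.37 d=48.6 lat=-0.0 z=169.9 fa=3.47 fl=0.04 fz=3.29 
t=23.62 d=47.4 lat=0.0 z=169.8 fa=2.62 fl=-0.78 fz=2.41 
t=23.87 d=46.4 lat=0.0 z=169.9 fa=1.82 fl=0.53 fz=2.67 
t=24.12 d=45.4 lat=0.0 z=169.9 fa=2.01 fl=-0.35 fz=2.26
```

View pics/i.png

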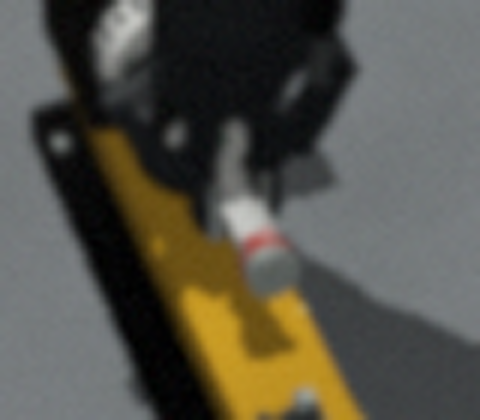

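Run:
```python
from g import *
p=Pusher(.0454); p.f0=p.f0-2.2*a-[0,0,2.3]; p.z=.1704
d=.0454
while d>.034:
    d-=.0008 if r_ok else .0003
    r=p.go(d); show(r)
    if r["fa"]>4.5: r_ok=False
    if r["fa"]>9.5 or abs(r["fl"])>8 or abs(r["fz"])>8: break
for i in range(6): hold(.12); show(p.st())
```

```text
Traceback (most recent call last):
NameError: name 'r_ok' is not defined
```

Run:
```python
from g import *
p=Pusher(.0454); p.f0=p.f0-2.2*a-[0,0,2.3]; p.z=.1704
d=.0454; st=.0008
while d>.034:
    d-=st
    r=p.go(d); show(r)
    if r["fa"]>4.5: st=.0003
    if r["fa"]>9.5 or abs(r["fl"])>8 or abs(r["fz"])>8: break
for i in range(6): hold(.12); show(p.st())
print(p.f0)
```

```text
t=24.57 d=44.8 lat=-0.1 z=170.1 fa=1.53 fl=0.70 fz=2.05 
t=24.82 d=43.9 lat=-0.0 z=170.2 fa=2.62 fl=1.01 fz=1.07 
t=25.07 d=43.0 lat=-0.0 z=170.2 fa=2.62 fl=0.91 fz=0.57 
t=25.32 d=42.4 lat=-0.0 z=170.3 fa=2.79 fl=1.04 fz=0.24 
t=25.57 d=42.4 lat=-0.1 z=170.2 fa=6.16 fl=0.26 fz=1.02 
t=25.82 d=42.4 lat=-0.1 z=170.1 fa=6.49 fl=0.41 fz=2.17 
t=26.07 d=42.3 lat=-0.1 z=170.2 fa=7.22 fl=0.20 fz=2.40 
t=26.32 d=42.3 lat=-0.1 z=170.1 fa=6.91 fl=0.83 fz=1.21 
t=26.57 d=42.3 lat=-0.1 z=170.1 fa=8.51 fl=-0.11 fz=2.80 
t=26.82 d=42.3 lat=-0.1 z=170.1 fa=8.56 fl=0.11 fz=2.86 
t=27.07 d=42.3 lat=-0.1 z=170.1 fa=10.01 fl=1.08 fz=4.07 
t=27.18 d=42.3 lat=-0.1 z=170.1 fa=10.06 fl=0.81 fz=4.01 
t=27.30 d=42.3 lat=-0.1 z=170.0 fa=9.55 fl=0.30 fz=3.18 
t=27.42 d=42.3 lat=-0.1 z=170.1 fa=11.09 fl=-0.10 fz=2.97 
t=27.53 d=42.3 lat=-0.1 z=170.1 fa=10.22 fl=-0.53 fz=4.28 
t=27.65 d=42.3 lat=-0.1 z=170.1 fa=8.93 fl=-0.71 fz=3.52 
t=27.77 d=42.3 lat=-0.1 z=170.0 fa=9.71 fl=-0.30 fz=3.73 
[ 0.04772057  0.30023668 -3.59264066]
```

Run:
```python
from g import *
p=Pusher(.042); p.z=.1704
show(p.go(.08,.04)); 
p.go(.12,.12); line_to(pose(.12,.26),vel=.15)
reach(pose(.12,.26),quat(TH_L,1)); print(sense()["clock"],sense()["gripper_width"])
line_to(pose(.12,.1704),vel=.12); hold(.2)
p=Pusher(.12); p.z=.1704; r=p.st(); show(r); 
show(p.go(.07,.08)); p.f0=sense()["force"]
d=.07; st=.001
while d>.035:
    d-=st
    r=p.go(d); show(r)
    if r["fa"]>2.5: st=.0004
    if r["fa"]>9.3 or abs(r["fl"])>8 or abs(r["fz"])>8: break
for i in range(10): hold(.12); show(p.st())
```

```text
t=28.93 d=79.8 lat=-0.0 z=170.4 fa=-9.80 fl=1.15 fz=-2.26 
32.8083 0.21567070111087136
t=33.91 d=119.4 lat=0.4 z=171.4 fa=0.00 fl=0.00 fz=0.00 
t=34.68 d=70.3 lat=-0.1 z=170.2 fa=-0.83 fl=-0.61 fz=0.10 
t=34.93 d=69.4 lat=0.1 z=170.5 fa=-0.01 fl=1.02 fz=-0.40 
t=35.18 d=68.0 lat=0.0 z=170.4 fa=-0.34 fl=0.44 fz=0.14 
t=35.43 d=66.9 lat=-0.0 z=170.4 fa=0.08 fl=0.24 fz=-0.64 
t=35.68 d=65.9 lat=-0.0 z=170.4 fa=0.64 fl=0.89 fz=-0.16 
t=35.93 d=64.9 lat=-0.0 z=170.4 fa=0.64 fl=0.77 fz=-0.89 
t=36.18 d=63.9 lat=0.0 z=170.4 fa=-0.39 fl=-0.39 fz=-0.19 
t=36.43 d=62.9 lat=0.0 z=170.4 fa=-0.20 fl=-0.00 fz=-0.13 
t=36.68 d=61.9 lat=-0.0 z=170.4 fa=-0.09 fl=-0.42 fz=-0.04 
t=36.93 d=60.9 lat=0.0 z=170.4 fa=0.19 fl=0.75 fz=-0.17 
t=37.18 d=60.8 lat=0.0 z=170.3 fa=2.60 fl=-0.29 fz=0.01 
t=37.43 d=60.7 lat=-0.0 z=170.2 fa=4.62 fl=-0.11 fz=2.00 
t=37.68 d=60.6 lat=-0.0 z=170.2 fa=6.02 fl=0.35 fz=2.36 
t=37.93 d=60.6 lat=-0.0 z=170.2 fa=8.35 fl=0.60 fz=2.54 
t=38.18 d=60.6 lat=-0.0 z=170.1 fa=8.11 fl=0.94 fz=3.23 
t=38.43 d=60.6 lat=-0.0 z=170.1 fa=10.41 fl=-0.38 fz=3.36 
t=38.55 d=60.6 lat=-0.0 z=170.1 fa=9.24 fl=2.20 fz=2.94 
t=38.67 d=60.6 lat=-0.0 z=170.1 fa=9.44 fl=0.41 fz=3.96 
t=38.78 d=60.6 lat=-0.0 z=170.1 fa=9.29 fl=-0.38 fz=3.98 
t=38.90 d=60.6 lat=-0.0 z=170.1 fa=9.17 fl=-0.03 fz=3.17 
t=39.02 d=60.5 lat=-0.0 z=170.1 fa=9.22 fl=-0.24 fz=3.89 
t=39.13 d=60.6 lat=-0.0 z=170.1 fa=8.74 fl=-0.14 fz=4.41 
t=39.25 d=60.5 lat=-0.1 z=170.1 fa=9.36 fl=-0.40 fz=3.15 
t=39.37 d=60.5 lat=-0.0 z=170.1 fa=8.52 fl=-0.11 fz=3.85 
t=39.48 d=60.6 lat=-0.0 z=170.1 fa=9.60 fl=-0.75 fz=2.91 
t=39.60 d=60.6 lat=-0.0 z=170.1 fa=9.14 fl=0.09 fz=4.00
```

Run:
```python
from g import *
p=Pusher(.06); p.z=.1704
p.go(.075,.03); p.go(.12,.12); line_to(pose(.12,.26),vel=.15)
reach(pose(.12,.26),quat(TH_L,0))
reach(S+[0,0,.2],quat(TH_S,0)); print(sense()["clock"])
line_to(S+[0,0,.085],vel=.12); hold(.3); s=sense(); f0=s["force"]; print(s["tcp_pos"]-S,f0,s["clock"])
off=s["tcp_pos"]-S-[0,0,.085]; print(off)
n=np.array([.758,.652,0]);u=np.array([-.652,.758,0])
for z in np.r_[.080,.076,np.arange(.073,.0655,-.001)]:
    line_to(S-off*[1,1,0]+[0,0,z],vel=.03); s=sense(); f=s["force"]-f0
    print(z.round(4),s["tcp_pos"][2].round(4),"n",(f@n).round(2),"u",(f@u).round(2),"z",f[2].round(2))
    if f[2]>4 or abs(f@n)>6: break
print(s["clock"])
p=read_camera("side"); cv2.imwrite("pics/j.png",cv2.resize(p["pixels"][115:185,280:350],None,fx=6,fy=6,interpolation=cv2.INTER_CUBIC))
```

```text
45.1667
[ 0.00024171 -0.00028348  0.08544614] [ 0.45728351 -0.72482943 -3.02660315] 46.575
[ 0.00024171 -0.00028348  0.00044614]
0.08 0.0796 n 0.11 u 0.52 z -0.36
0.076 0.0757 n 0.26 u 0.39 z 0.94
0.073 0.0728 n 0.23 u 0.42 z 0.65
0.072 0.072 n -0.13 u 1.16 z 0.83
0.071 0.071 n 0.16 u 2.09 z 0.92
0.07 0.0699 n -0.14 u 0.38 z 1.73
0.069 0.0689 n 0.89 u 0.24 z 1.21
0.068 0.068 n 0.46 u 1.13 z 0.82
0.067 0.0676 n -0.72 u 2.57 z 8.36
48.925
```

View pics/j.png

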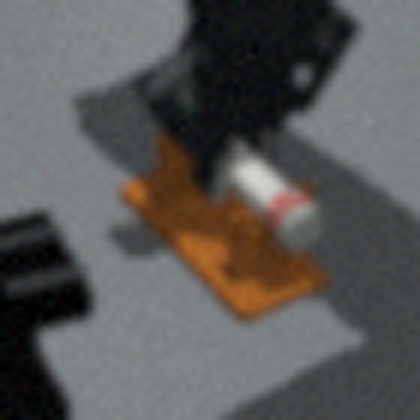

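Run:
```python
from g import *
line_to(S+[0,0,.0678],vel=.03); open_gripper(); hold(.3)
t=sense()["tcp_pos"]; line_to([t[0],t[1],.2],vel=.12)
reach([.135,-.559,.256],[0,.993,.118,0]); print(sense()["clock"])
import pickle
P=pickle.load(open("avg.pkl","rb"))["top"]
p=read_camera("top"); q=read_camera("side")
for l in("gauge","go_tip","nogo_tip","stand"): print(l,[np.round(landmark_of(l,k)[:1][0]["xy"],1) if landmark_of(l,k) else None for k in(q,p)])
i=np.hstack([cv2.resize(k[y:y+66,x:x+66].astype(np.uint8),None,fx=6,fy=6,interpolation=cv2.INTER_CUBIC) for k,x,y in((P["pixels"],306,205),(p["pixels"],306,205))]); cv2.imwrite("pics/k.png",i)
```

```text
52.8
gauge [array([317.6, 142.4]), array([338.7, 239.5])]
go_tip [array([308. , 131.1]), array([353.8, 225.8])]
nogo_tip [array([330.4, 150.4]), array([324.2, 253.2])]
stand [array([315.4, 156.1]), array([335.9, 242.5])]
```

View pics/k.png

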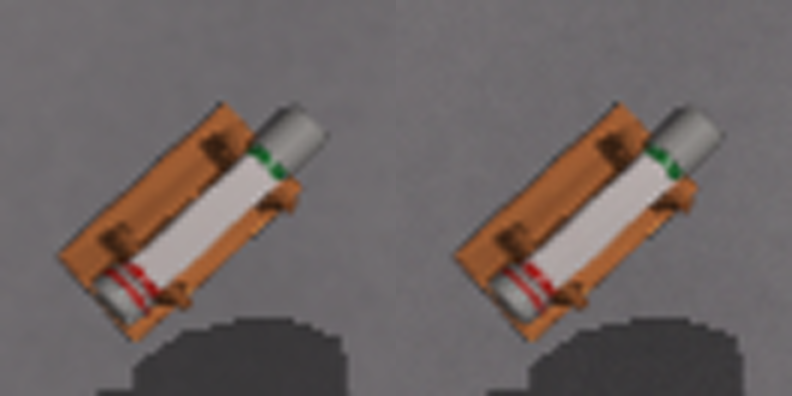

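The gauge lies in the stand just as it did at the start: go end at top right near (690,130), no-go end at bottom left near (520,295). The gripper is clear of it.

```bash
python3 -c "
from rig import *
print(finish_job())"
```

```text
the job is handed in; nothing more can be done
None
```

The go end went fully home at about 10 N with the wheel firm on its shoulder, the no-go end stayed out of the bore at about 9–10 N for over a second, the gauge is back in its stand and released, and the job is handed in; no verdict came back.

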